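Set the iris jar holder to its long mark and start it

ROBOT

A 6-joint arm with a two-finger parallel gripper is mounted at the origin on the work surface. World frame = base frame: x ahead of the robot, y to its left, z up, the work surface at z = 0. Lengths are in m, angles in rad, forces in N, time in s.
With the tool pointing down it reaches from about 0.275 to 0.875 m from the base axis. Payload 12.5 kg.
Tool frame: the origin (TCP) lies on the centre line of the jaws, within the pads' length; the fingertips stand r.finger_overhang ahead of it and the grasp point (between the pads) lies 3 mm ahead of it (r.finger_overhang is the distance from the TCP to the fingertips, in m); z points along the fingers, y is the direction in which the jaws open and shut (so a half turn about z gives the same grasp; the last joint's range is limited). The gripper opens to 85 mm and grips with 20 to 120 N. Pads are 22 mm wide; open, the fingers measure 114 mm over their backs; the gripper's body (76 mm by 85 mm) begins 54 mm behind the grasp point. The pads swing forward as they close: fully open they stand 13 mm farther back than shut.
Start: joints at [-1.421, 0.351, 1.652, -0, 1.139, -0.085], TCP at [0.128, -0.535, 0.217] pointing down, gripper open.
Joint ranges: [-2.75, 2.75], [-0.79, 2.1], [0.01, 2.65], [-1.57, 4.71], [0.07, 3.14], [-2.87, 2.87]. Speed limits (rad/s): [2.22, 2.22, 2.79, 3.14, 3.14, 3.14].

INTERFACE

Orientations are given as a unit quaternion [x, y, z, w].
In Python, from cell import r, optics gives the robot as it stands. The module is installed in compiled form; this text tells all that it offers. Calls block until the motion is done:
- r.move_to(position, orientation): joint-space move of the TCP to a pose.
- r.move_linear(position, rot=None, vel=0.15): straight line of the TCP; rot=None keeps the orientation; vel is the mean speed in m/s.
- r.set_joints(angles): joint-space move.
- r.set_gripper(opening, squeeze=None): opening from 0.0 (shut) to 1.0 (fully open); squeeze is the grip in N (None keeps the last); returns when the fingers have stopped.
- r.sleep(seconds).
- r.inverse_kinematics(position, orientation): joint angles nearest the present ones, or None.
- optics.get_image(name): name is "side" or "top"; returns a dict with "pixels" (480x640x3 uint8, red, green, blue), "depth" (480x640 float32, m along the optical axis (not along the pixel's ray), 0 where there is no reading), "fx", "fy", "cx", "cy" (pixels), "camera_from_world" (4x4, takes a point from world to camera coordinates). Camera axes: x right, y down, z forward; pixel columns grow to the right and rows downward; lengths in m; the calibration is good to about 2 mm. A picture is of the moment at which its call begins.
A pose or a line that the arm cannot do raises r.PlanningError and nothing moves.
- r.hand_in(): hands the job in, once; it reports no verdict.
Readings, each from a call of its own:
- r.current_t(): time.
- r.current_q(): joint angles.
- r.current_qvel(): joint speeds.
- r.current_effort(): joint torques, N m.
- r.current_tool_pos(): TCP position.
- r.current_ee_rot(): TCP orientation.
- r.current_contact_force(): force on the tool from outside, world axes, zero at the start.
- r.current_torque(): the same for the moment, N m.
- r.current_opening(): opening from 0.0 (shut) to 1.0 (fully open).
Only numpy, scipy, OpenCV 4.12 (cv2) and the standard library are available. Lean on these libraries where they do the work, as an engineer would, in place of code of your own. Each camera call takes 0.05 s, during which the arm holds its last target.

TASK

Set the iris jar holder for the next batch: with the fingertips, push the knobbed lever on its ring around until the ring's pointer lines up with the one long mark on the white scale. Once it is set, press the black button on the start box fully down and let go, with the pointer still on the long mark. Do not pick anything up, and leave the jars, the stack of lids and the spatula where they are.

Things in the scene. Friction and masses are not known exactly. Their poses are not given: they have to be found in the camera images.
- ring_axis (a point): the upright axis of the iris jar holder, at the level of the ring's top face, 68 mm above the table. The holder is a low round metal drum bolted to the table, with a flat white scale disc (256 mm across, top face 50 mm above the table) and on it a faceted metal ring 156 mm across whose top face is 68 mm up. The holder's place and yaw vary
- ring (a joint): angle of the ring about its upright axis, rad, growing anticlockwise seen from above; stops at -1.2 and 1.2. It turns stiffly (about 0.2 N m, 2 N at the lever) without spring or detents and stays where it is left
- pointer_tip (a point): the line of the small dark pointer that sticks out of the ring on the side opposite the lever: a point 95 mm from the axis (the metal itself ends there), 53 mm above the table. Turns with the ring
- long_mark (a point): inner end of the long mark on the white scale disc, 95 mm from the axis, 50 mm above the table. The mark is a black radial line 30 mm long and 5 mm wide; every 10 degrees to both sides, 6 each way, are short marks 11 mm long and 2.5 mm wide. The scale disc is clamped at a different angle each time and does not move when the ring is turned
- lever_knob (a point): centre of the black ball (22 mm across) on top of the lever, 105 mm from the axis, 110 mm above the table, opposite the pointer. Below the ball is an upright steel pin 16 mm across, from 57 mm to the ball, which can be pushed from either side; it stands on a radial steel arm 14 mm wide, reaching from the ring to 110 mm from the axis, 57 to 67 mm above the table. All turn with the ring
- start_top (a point): centre of the top of the black round push button (36 mm across) of the start box, 68 mm above the table; the button is pressed straight down, moves 7 mm, takes about 5 N to go fully down and springs back. It stands in a slightly wider metal collar on a grey box 100 x 110 mm, 45 mm high, bolted to the table to the left or the right of the holder
- start (a joint): travel of the button, m: 0 up, 0.007 fully down
- label_roll: roll of white labels 100 mm across on a black stand, fixed to the table on the side of the holder where the start box is not; 125 mm high, base 100 x 90 mm; origin at the centre of the base. Only an obstacle
- jar_a: filled preserve jar, loose, upright cylinder 68 mm across and 86 mm tall with a brass lid, 0.34 kg; origin at the centre of its underside. Bystander: leave it alone
- jar_b: filled preserve jar, loose, upright cylinder 68 mm across and 86 mm tall with a brass lid, 0.34 kg; origin at the centre of its underside. Bystander: leave it alone
- jar_c: filled preserve jar, loose, upright cylinder 68 mm across and 86 mm tall with a brass lid, 0.34 kg; origin at the centre of its underside. Bystander: leave it alone
- jar_d: filled preserve jar, loose, upright cylinder 68 mm across and 86 mm tall with a brass lid, 0.34 kg; origin at the centre of its underside. Bystander: leave it alone
- lid_stack: three brass jar lids stacked, one loose piece 66 mm across and 36 mm tall; origin at the centre of its underside. Bystander: leave it alone
- spatula: spatula lying flat on the table, loose, about 0.28 m long; origin under its middle, at table height. Bystander: leave it alone
Not all that is in view belongs to the job. Leave any red look-alike of the part that bears start_top alone.

How it is judged:
On the way, in this order (a step that is already met when the one before it is completed fails the run):
1. the ring's pointer has been pushed to the long mark and rests there (horizontal distance between pointer_tip and long_mark below 0.005 m and velocity of joint ring between -0.05 and 0.05 rad/s), for 0.2 s.
2. the start button is fully down, with the pointer on the long mark (value of joint start above 0.0055 m and horizontal distance between pointer_tip and long_mark below 0.005 m), for 0.05 s.
At the end, for the whole second after the job is handed in: The pointer stands within 5 mm (about 3 degrees) of the middle of the long mark and the ring is at rest, the button is up again, and the jars, lids and spatula are within 30 mm of where they stood (all of step 1 and value of joint start below 0.0015 m and distance of each of jar_a, jar_b, jar_c, jar_d, lid_stack, spatula from where it was at the start of the episode below 0.03 m); the robot touches nothing.
It fails at once if the start button pressed while the pointer is off the long mark (value of joint start above 0.003 m and horizontal distance between pointer_tip and long_mark above 0.007 m).
It fails at once if a jar, the lids or the spatula lifted (height (world z) of any of jar_a, jar_b, jar_c, jar_d, lid_stack, spatula above 0.02 m).
It fails at once if a jar, the lids or the spatula shoved away (distance of any of jar_a, jar_b, jar_c, jar_d, lid_stack, spatula from where it was at the start of the episode above 0.03 m).
It fails at once if a jar or the lids tipped (angle between any of jar_a, jar_b, jar_c, jar_d, lid_stack's own z axis and vertical above 0.35 rad).
It also fails if it takes over 64 s, if anything falls off the work surface, if the arm or the gripper's body presses on something with over 40 N, if the wrist force passes 120 N, or if a joint passes its speed limit or range.

## Working session

There is one attempt and no reset: what is moved stays moved. The work goes in short steps, each a Python script; the robot and the scene stay as the last script left them, time stands still between calls to the robot, and variables do not carry over. Pictures are saved under pics/ and viewed, and the job is handed in when it is done.

```bash
mkdir -p pics; python3 - <<'E'
from cell import r, optics
import cv2,numpy as np
for n in("top","side"):
    d=optics.get_image(n); cv2.imwrite(f"pics/{n}0.png",d["pixels"][:,:,::-1]); np.savez(f"{n}0.npz",**d)
    print(n,d["fx"],d["fy"],d["cx"],d["cy"]); print(np.round(d["camera_from_world"],4))
print(r.finger_overhang,r.current_t(),r.current_ee_rot(),r.current_opening(),r.current_contact_force())
E
```

```text
top 543.0808782378351 543.0808782378351 319.9879831852203 236.9986443426449
[[-0.0163 -0.9998 -0.0076 -0.0045]
 [-0.9829  0.0174 -0.1834  0.5526]
 [ 0.1835  0.0045 -0.983   1.2201]
 [ 0.      0.      0.      1.    ]]
side 538.33702884449 538.33702884449 323.3702281686126 238.43254311265716
[[-0.9735 -0.2282 -0.0135  0.5417]
 [-0.1648  0.7415 -0.6504  0.1463]
 [ 0.1584 -0.631  -0.7595  1.4767]
 [ 0.      0.      0.      1.    ]]
0.022 0.1 [ 9.93116378e-01  1.17130489e-01 -3.15759080e-05 -5.54687825e-04] 0.9992255008787831 [-0.39755755  1.44017914 -0.42138041]
```

View pics/top0.png

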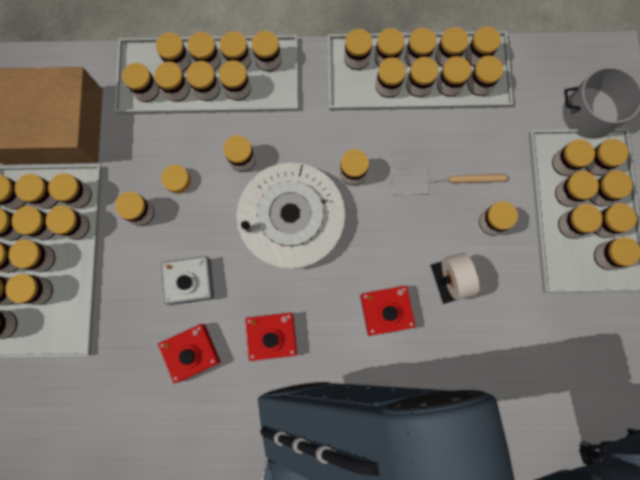

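View pics/side0.png

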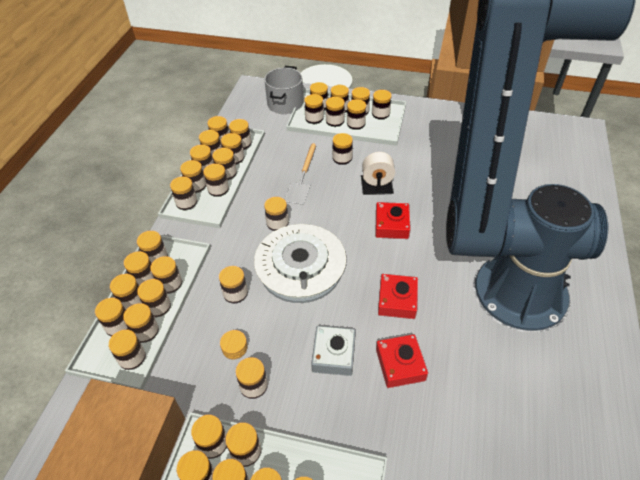

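The top view shows the holder at (290,213) and its lever knob at (246,225). The long mark is near (301,170). One grey box has its button at (185,282), and there are three red look-alikes at (187,356), (271,340) and (390,313). The grey box fits the description. It is left of the holder, opposite the label roll at (460,277). I'll enlarge to confirm.

```bash
cat > h.py <<'E'
import numpy as np,cv2
def ray(d,u,v,z):
    T=d["camera_from_world"];R=T[:3,:3];t=T[:3,3]
    c=-R.T@t; w=R.T@np.array([(u-d["cx"])/d["fx"],(v-d["cy"])/d["fy"],1.])
    return c+w*(z-c[2])/w[2]
def proj(d,p):
    T=d["camera_from_world"];q=T[:3,:3]@np.asarray(p)+T[:3,3]
    return d["fx"]*q[0]/q[2]+d["cx"],d["fy"]*q[1]/q[2]+d["cy"]
def crop(d,x0,y0,w,h,s,fn):
    c=cv2.resize(d["pixels"][y0:y0+h,x0:x0+w,::-1],None,fx=s,fy=s,interpolation=cv2.INTER_CUBIC); 
    for i in range(0,w,20): cv2.putText(c,str(x0+i),(i*s,9),0,.33,(0,255,255),1); cv2.line(c,(i*s,10),(i*s,14),(0,255,255),1)
    for i in range(0,h,20): cv2.putText(c,str(y0+i),(0,i*s+4),0,.33,(0,255,255),1)
    cv2.imwrite(fn,c)
E
python3 - <<'E'
from h import *
t=np.load("top0.npz");s=np.load("side0.npz")
crop(t,225,150,130,125,6-1,"pics/c1.png"); crop(t,150,245,130,90,6,"pics/c2.png"); crop(s,245,215,110,90,7,"pics/c3.png")
E
```

```text
(no output)
```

View pics/c1.png

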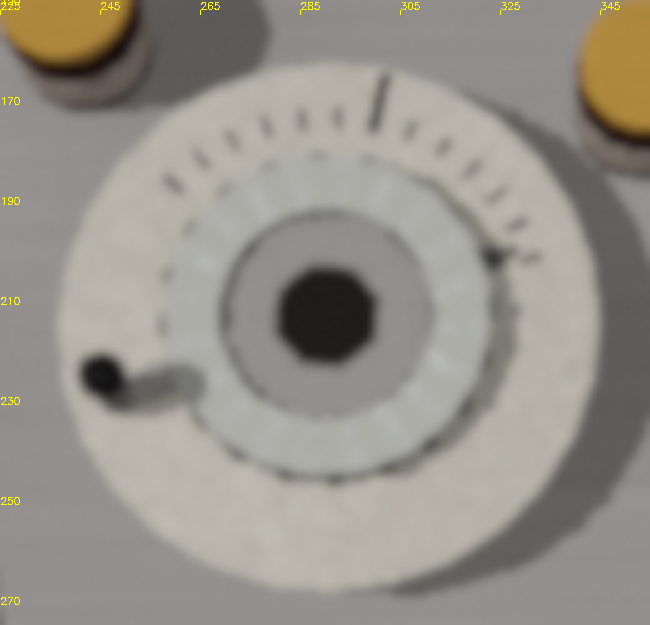

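View pics/c2.png

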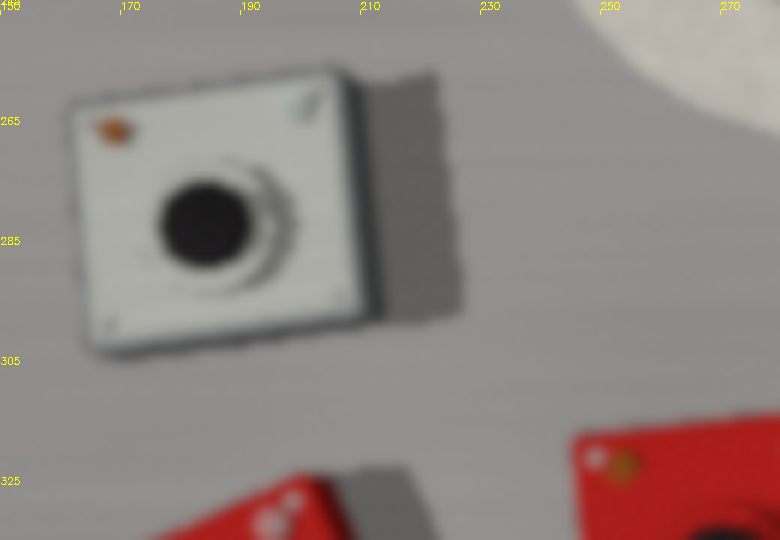

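View pics/c3.png

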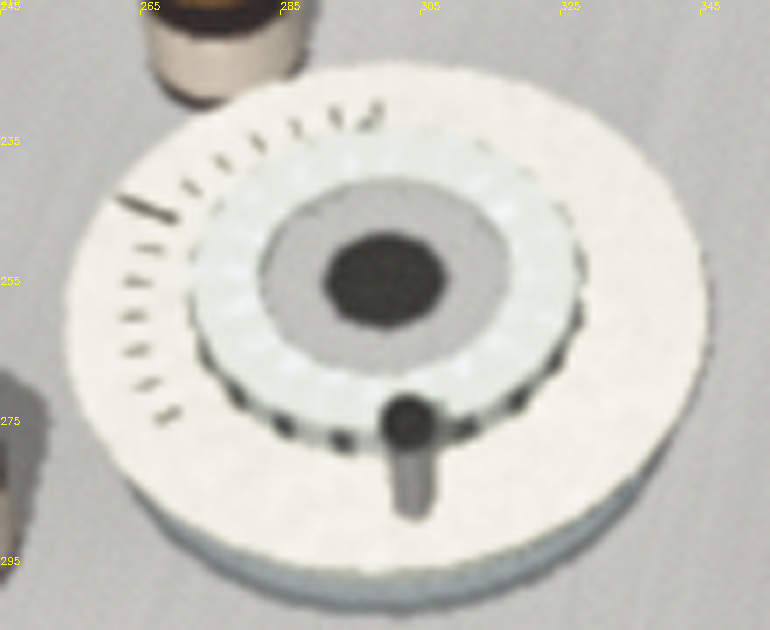

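```bash
python3 - <<'E'
from h import *
from scipy.optimize import least_squares
t=np.load("top0.npz");s=np.load("side0.npz")
c1=lambda x,y:(225+(x+.5)/5-.5,150+(y+.5)/5-.5)
c3=lambda x,y:(245+(x+.5)/7-.5,215+(y+.5)/7-.5)
def circ(d,pts,z):
    P=np.array([ray(d,*p,z)[:2] for p in pts])
    f=least_squares(lambda q:np.hypot(*(P-q[:2]).T)-q[2],[.5,0,.128]); return f.x,f.fun
def show(d,c,rim,mark,ptr,knob,hole):
    q,res=circ(d,[c(*p) for p in rim],.05); print("disc",np.round(q,4),np.round(res,4).tolist())
    for nm,p,z in[("mark_in",mark[0],.05),("mark_out",mark[1],.05),("ptr",ptr,.053),("knob",knob,.11)]:
        w=ray(d,*c(*p),z)-[*q[:2],0]; print(nm,np.round(ray(d,*c(*p),z),4),"r",np.hypot(*w[:2]).round(4),"ang",np.degrees(np.arctan2(w[1],w[0])).round(1))
show(t,c1,[(57,320),(601,320),(330,62),(330,592),(145,130),(520,130),(120,495),(535,490)],[(375,131),(386,73)],(505,254),(102,376),None)
show(s,c3,[(66,305),(709,290),(395,62),(390,572),(160,150),(120,455),(620,150),(655,460)],[(177,220),(118,197)],(372,125),(408,423),None)
# button
print("btn",ray(t,150+205.5/6-.5,245+225/6-.5,.068))
print("btn side",ray(s,337,343.5,.068))
for d in(t,s):
  for n,T in dict(a=0).items():
    pass
# jar positions top lids z=.086
for u,v in[(238,150),(354,164),(131,206),(502,216)]:print("jar",ray(t,u,v,.086).round(3))
print("lids",ray(t,175,179,.036).round(3),"roll",ray(t,460,277,.1).round(3))
crop(s,305,315,60,60,10,"pics/c4.png")
E
```

```text
disc [0.6104 0.0552 0.1285] [0.0001, 0.0002, -0.0014, 0.0012, 0.0005, 0.0014, -0.0004, -0.0015]
mark_in [0.7026 0.0324 0.05  ] r 0.0949 ang -13.9
mark_out [0.7314 0.0269 0.05  ] r 0.1243 ang -13.2
ptr [ 0.64   -0.0287  0.053 ] r 0.0889 ang -70.6
knob [0.5723 0.1534 0.11  ] r 0.1054 ang 111.2
disc [0.6092 0.0562 0.1276] [0.0011, 0.0003, 0.0032, 0.0004, -0.0002, -0.0027, -0.0044, 0.0023]
mark_in [0.7044 0.0321 0.05  ] r 0.0983 ang -14.2
mark_out [0.7316 0.0256 0.05  ] r 0.1261 ang -14.1
ptr [ 0.6395 -0.0322  0.053 ] r 0.0934 ang -71.1
knob [0.5732 0.1536 0.11  ] r 0.1038 ang 110.3
btn [0.4505561 0.2980147 0.068    ]
btn side [0.44997151 0.30544526 0.068     ]
jar [0.757 0.175 0.086]
jar [ 0.718 -0.096  0.086]
jar [0.626 0.42  0.086]
jar [ 0.587 -0.431  0.086]
lids [0.704 0.335 0.036] roll [ 0.448 -0.323  0.1  ]
```

View pics/c4.png

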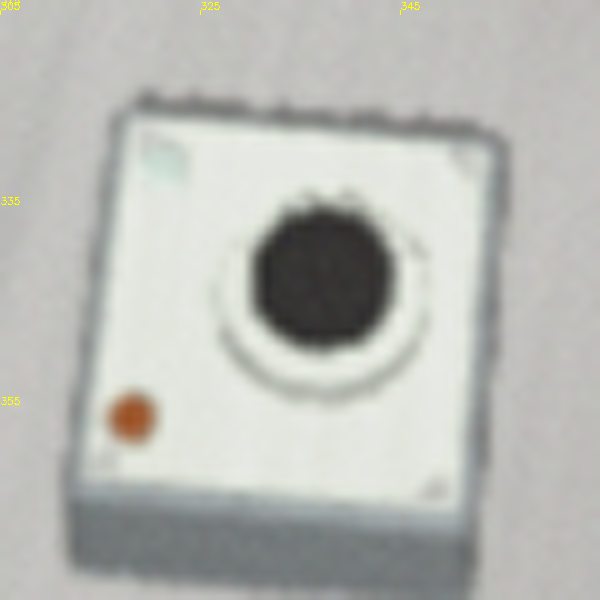

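The grey box at (185,282) in the top view is the start box. It is the only non-red one and sits opposite the roll. The axis, mark and knob radii agree between the two cameras. The pointer has to turn from about -71° to -14°, so +56°. Next I'll refine the button position and check the IK for the arc.

```bash
cat >> h.py <<'E'
AX=np.array([.610,.0557])
def quat(a): return [np.cos(a/2),np.sin(a/2),0.,0.]
def pose(thdeg,z,r=.105,off=-90):
    th=np.radians(thdeg); return [AX[0]+r*np.cos(th),AX[1]+r*np.sin(th),z],quat(th+np.radians(off))
E
python3 - <<'E'
from h import *
from cell import r
t=np.load("top0.npz");s=np.load("side0.npz")
for d,u0,v0,w in((t,184,282,14),(s,337,342,14)):
    u0-=w;v0-=w
    p=d["pixels"][v0:v0+2*w,u0:u0+2*w].max(2)<80
    n,l,st,ce=cv2.connectedComponentsWithStats(p.astype(np.uint8)); i=1+st[1:,4].argmax()
    u,v=ce[i]+[u0,v0]; dep=d["depth"][int(round(v)),int(round(u))]
    P=ray(d,u,v,.068); T=d["camera_from_world"]; c=T[:3,:3].T@(np.array([(u-d["cx"])/d["fx"],(v-d["cy"])/d["fy"],1])*dep-T[:3,3])
    print(u.round(1),v.round(1),st[i],P.round(4),"depth pt",c.round(4))
for off in(-90,90):
    for th in(82,110,135,154,160):
        p,q=pose(th,.1,off=off); j=r.inverse_kinematics(p,q); print(off,th,None if j is None else np.round(j,2))
for a in (0,.6,1.57,2.2,-.6,-1.57): 
    j=r.inverse_kinematics([.4505,.3,.082],quat(a)); print(a,None if j is None else np.round(j,2))
E
```

```text
184.0 282.0 [  7   8  15  13 163] [0.4505 0.2974 0.068 ] depth pt [0.4504 0.297  0.0698]
336.9 342.4 [  8   8  13  13 131] [0.451  0.3026 0.068 ] depth pt [0.4508 0.3032 0.0691]
-90 82 [ 0.18  0.65  1.48 -0.    1.01  1.89]
-90 110 [ 0.18  0.57  1.63 -0.    0.94  1.41]
-90 135 [ 0.15  0.5   1.75 -0.    0.89  0.94]
-90 154 [ 0.11  0.46  1.82 -0.    0.86  0.56]
-90 160 [ 0.09  0.45  1.83 -0.    0.86  0.44]
90 82 [ 0.18  0.65  1.48 -0.    1.01 -1.25]
90 110 [ 0.18  0.57  1.63 -0.    0.94 -1.74]
90 135 [ 0.15  0.5   1.75 -0.    0.89 -2.2 ]
90 154 [ 0.11  0.46  1.82 -0.    0.86 -2.58]
90 160 [ 0.09  0.45  1.83 -0.    0.86 -2.7 ]
0 [ 0.5   0.51  1.78 -0.    0.84  2.07]
0.6 [ 0.5   0.51  1.78 -0.    0.84  1.47]
1.57 [ 0.5   0.51  1.78 -0.    0.84  0.5 ]
2.2 [ 0.5   0.51  1.78 -0.    0.84 -0.13]
-0.6 [ 0.5   0.51  1.78 -0.    0.84  2.67]
-1.57 [ 0.5   0.51  1.78 -0.    0.84 -2.64]
```

```bash
python3 - <<'E'
from h import *
from cell import r,optics
r.set_gripper(0.0)
p,q=pose(82,.22); r.move_to(p,q)
p,q=pose(82,.101); r.move_linear(p,vel=.12)
print(r.current_t(),r.current_tool_pos(),r.current_contact_force(),r.current_opening())
for n in("side","top"):
    d=optics.get_image(n); print(n,proj(d,[p[0],p[1],p[2]-.022]))
    crop(d,*((235,205) if n=="side" else (225,150)),120,100,6,f"pics/p1{n}.png")
E
```

```text
5.0083 [0.62508066 0.15975346 0.10184142] [-0.09660712  0.29287954  0.28138983] 0.0006344122270075927
side (np.float64(283.83990821463243), np.float64(280.4392423081481))
top (np.float64(244.42964278229945), np.float64(205.48700131455223))
```

View pics/p1side.png

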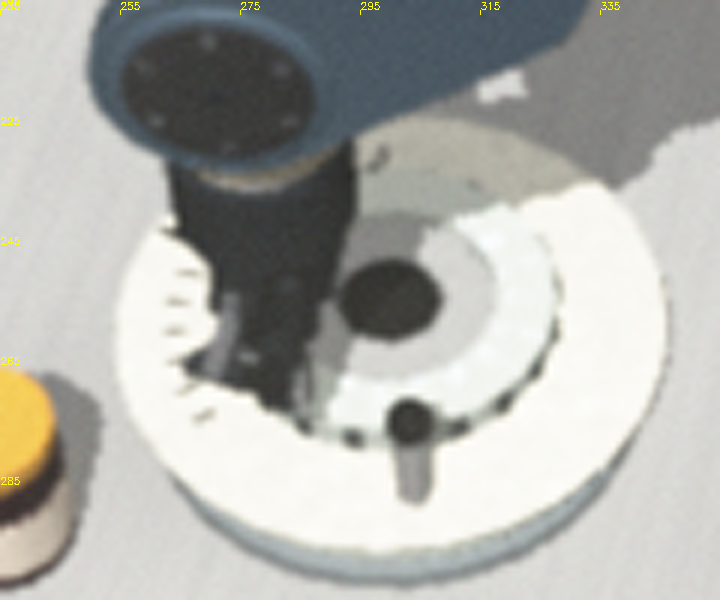

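View pics/p1top.png

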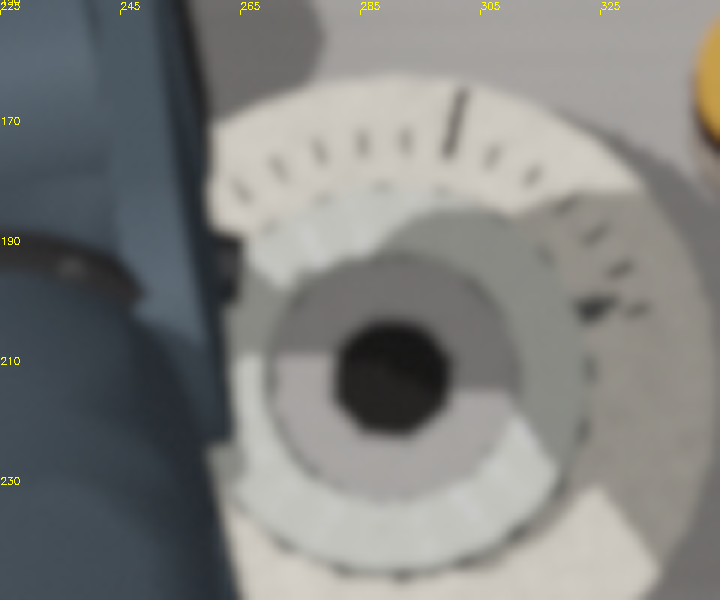

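The fingers are shut on the clockwise side of the lever, with the tip near side pixel (283,272). The pointer at top (325,200) and the long mark are both still visible. Now I'll push along the arc, stopping short of the target.

```bash
python3 - <<'E'
from h import *
from cell import r,optics
for th in range(88,143,6):
    p,q=pose(th,.101); r.move_linear(p,q,vel=.04)
    f=np.array(r.current_contact_force()); t=np.radians(th); print(th,np.round(f,1),"tang",round(f[0]*-np.sin(t)+f[1]*np.cos(t),1))
    if np.linalg.norm(f)>15: break
print(r.current_t(),r.current_tool_pos())
for n in("side","top"):
    d=optics.get_image(n); np.savez(f"{n}2.npz",**d)
    crop(d,*((235,205) if n=="side" else (225,150)),130,100,6,f"pics/p2{n}.png")
E
```

```text
88 [ 0.5 -0.2 -0.5] tang -0.5
94 [ 0.3 -0.8  0.3] tang -0.2
100 [-0.  -0.6 -1.1] tang 0.1
106 [0.7 0.3 0.1] tang -0.8
112 [-0.1 -0.9  1. ] tang 0.4
118 [0.3 0.5 0.4] tang -0.5
124 [-0.5  0.3 -0.1] tang 0.3
130 [ 0.   0.5 -0.2] tang -0.4
136 [-1.   0.9 -0.6] tang 0.0
142 [ 1.4 -0.7  1.1] tang -0.4
9.3583 [0.52727611 0.12040092 0.10095091]
```

View pics/p2side.png

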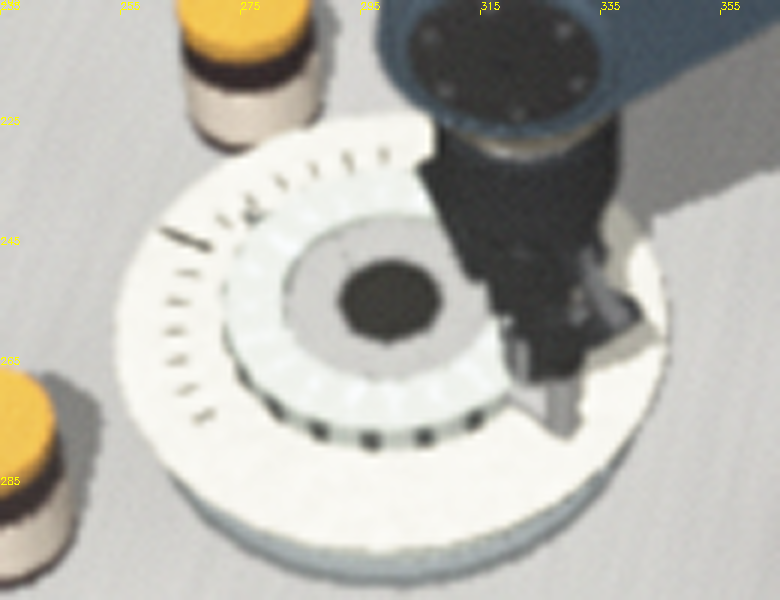

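View pics/p2top.png

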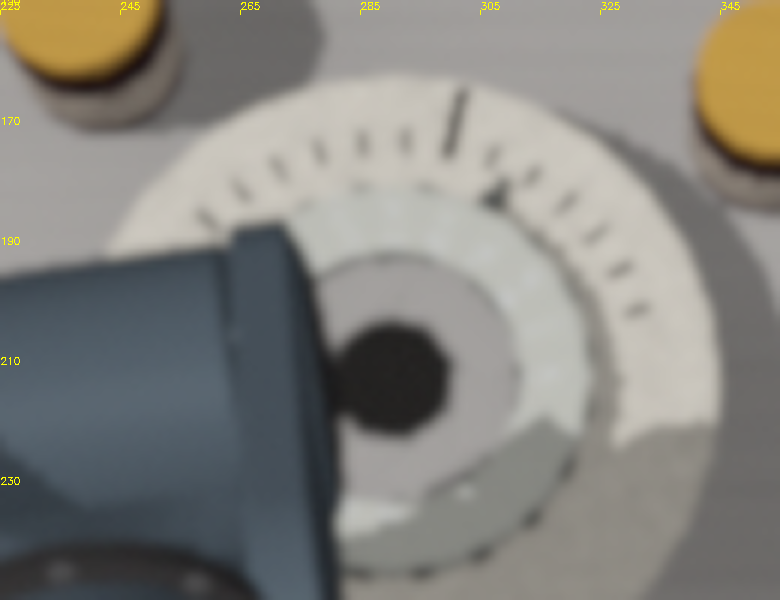

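The pointer followed the lever. Its tip is at crop (503,178), or top (308.7,179.6), between the 1st and 2nd short marks on the clockwise side. I'll compute what is left to turn.

```bash
python3 - <<'E'
from h import *
t=np.load("top2.npz");s=np.load("side2.npz")
def a(d,x,y,z,o): 
    w=ray(d,o[0]+(x+.5)/6-.5,o[1]+(y+.5)/6-.5,z)[:2]-AX; return round(float(np.degrees(np.arctan2(w[1],w[0]))),1),np.hypot(*w).round(4)
T=(225,150);S=(235,205)
print("mark",a(t,449,156,.05,T),a(t,463,91,.05,T)); print("ptr",a(t,503,180,.053,T),a(t,493,199,.055,T)); print("shorts",a(t,491,156,.05,T),a(t,531,176,.05,T),a(t,405,142,.05,T))
print("side mark",a(s,210,248,.05,S),a(s,163,230,.05,S),"ptr",a(s,248,213,.053,S))
E
```

```text
mark (-13.8, np.float64(0.0959)) (-13.4, np.float64(0.1234))
ptr (-28.4, np.float64(0.0931)) (-28.7, np.float64(0.0839))
shorts (-23.1, np.float64(0.1009)) (-33.4, np.float64(0.1008)) (-3.1, np.float64(0.0994))
side mark (-14.0, np.float64(0.0982)) (-13.8, np.float64(0.124)) ptr (-29.1, np.float64(0.0949))
```

```bash
python3 - <<'E'
from h import *
from cell import r,optics
for th in (148,153,156):
    p,q=pose(th,.101); r.move_linear(p,q,vel=.03)
print(r.current_t(),np.round(r.current_contact_force(),1))
for n in("side","top"):
    d=optics.get_image(n); np.savez(f"{n}3.npz",**d)
    crop(d,*((245,225) if n=="side" else (265,155)),60,50,13,f"pics/p3{n}.png")
E
```

```text
10.7667 [-0.1 -0.   0.6]
```

View pics/p3side.png

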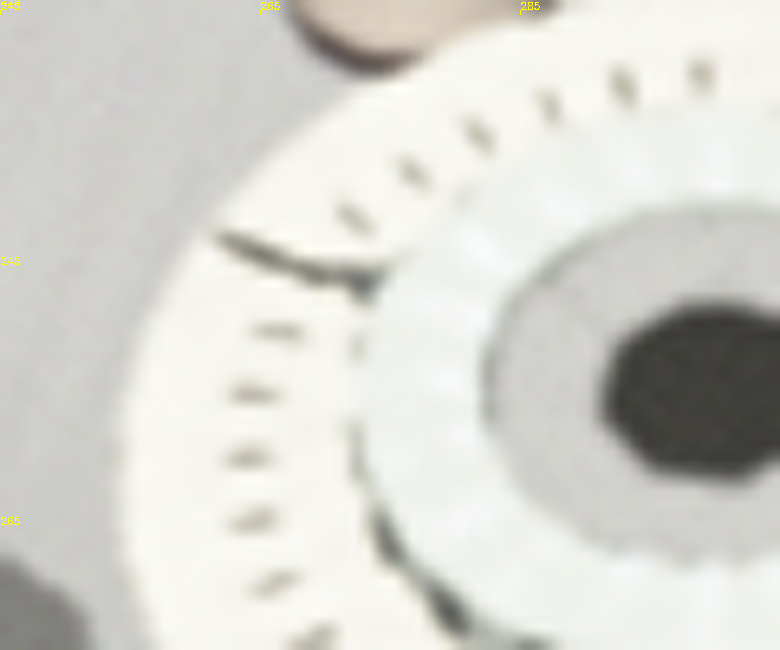

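View pics/p3top.png

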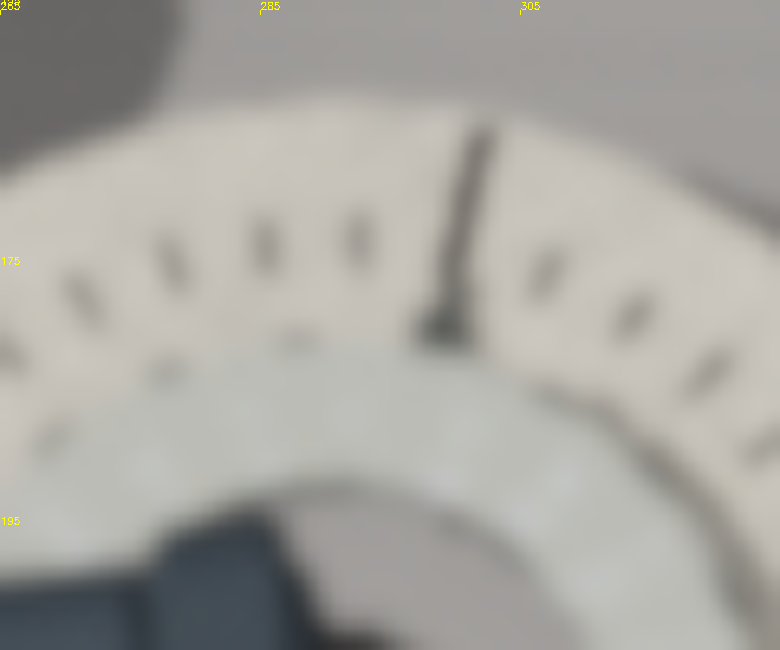

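In both views the pointer blob, at top crop (443,328) and side crop (362,285), lies on the extended line of the long mark within about 0.5 mm. I'll back off, lift and look again with the arm clear.

```bash
python3 - <<'E'
from h import *
from cell import r,optics
p,q=pose(145,.101); r.move_linear(p,vel=.06)
p[2]=.2; r.move_linear(p,vel=.15)
r.move_to([.4507,.3002,.16],quat(1.57+.1))
print(r.current_t(),np.round(r.current_contact_force(),1))
for n in("side","top"):
    d=optics.get_image(n); np.savez(f"{n}4.npz",**d)
    crop(d,*((245,225) if n=="side" else (235,155)),*((60,50) if n=="side" else (110,100)),13 if n=="side" else 6,f"pics/p4{n}.png")
    cv2.imwrite(f"pics/p4{n}full.png",d["pixels"][:,:,::-1])
    print(n,proj(d,[.4507,.3002,.138]))
E
```

```text
12.9833 [ 0.1 -0.5  0.2]
side (np.float64(337.34438980686605), np.float64(326.39840225594895))
top (np.float64(174.46762359536837), np.float64(278.63271669164766))
```

View pics/p4side.png

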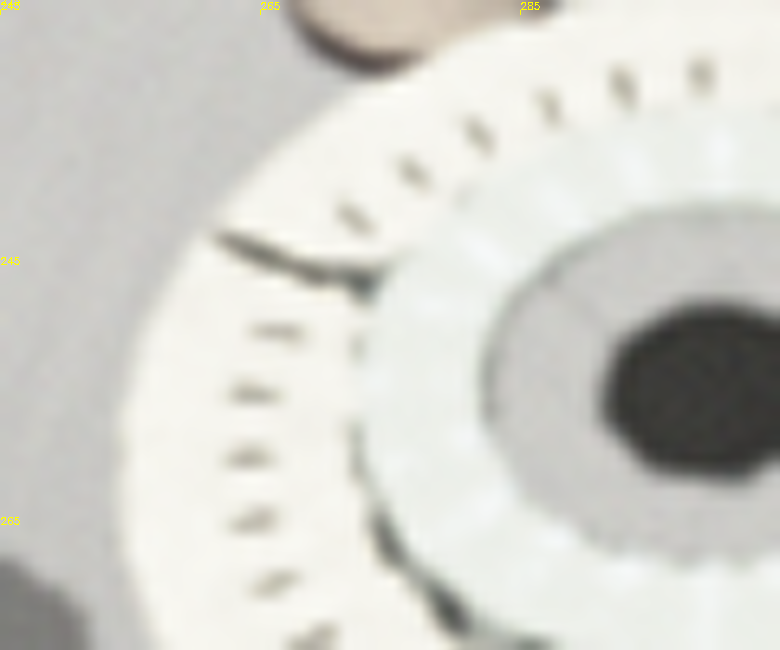

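View pics/p4top.png

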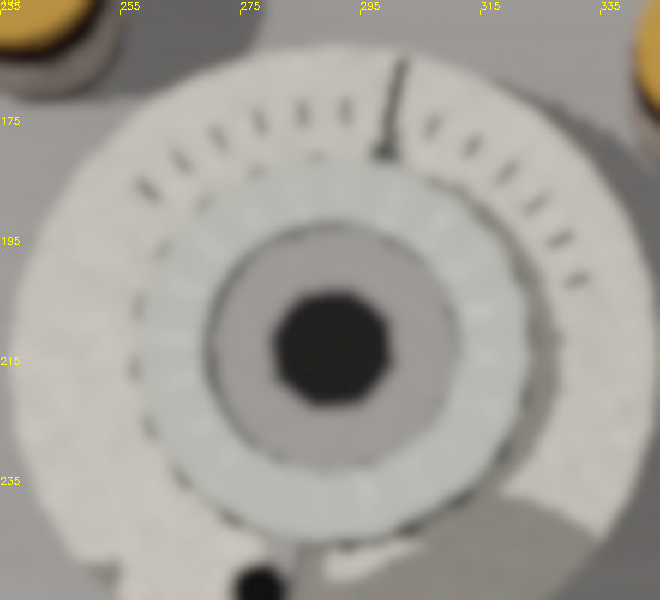

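View pics/p4sidefull.png

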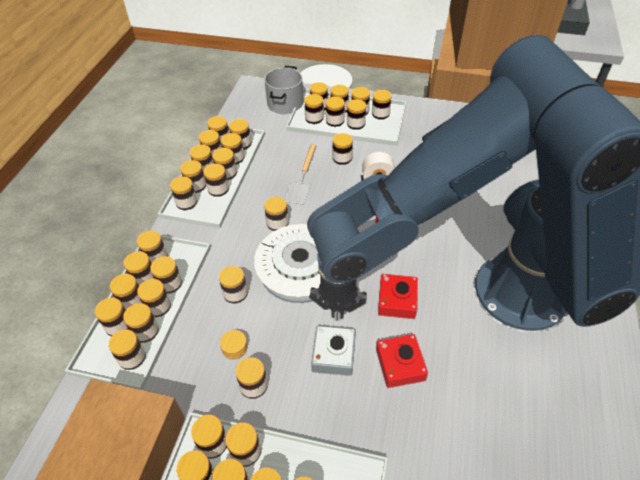

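```bash
python3 - <<'E'
from h import *
d=np.load("side4.npz"); crop(d,305,280,60,60,10,"pics/p4tip.png")
t=np.load("top4.npz"); w=ray(t,235+260.5/6-.5,155+588.5/6-.5,.11)[:2]-AX; print("knob",np.degrees(np.arctan2(w[1],w[0])),np.hypot(*w))
w=ray(t,235+384.5/6-.5,155+152.5/6-.5,.055)[:2]-AX; print("ptr",np.degrees(np.arctan2(w[1],w[0])),np.hypot(*w))
E
```

```text
knob 166.74926055476698 0.10483358030452256
ptr -14.536826062320634 0.08356822421159461
```

View pics/p4tip.png

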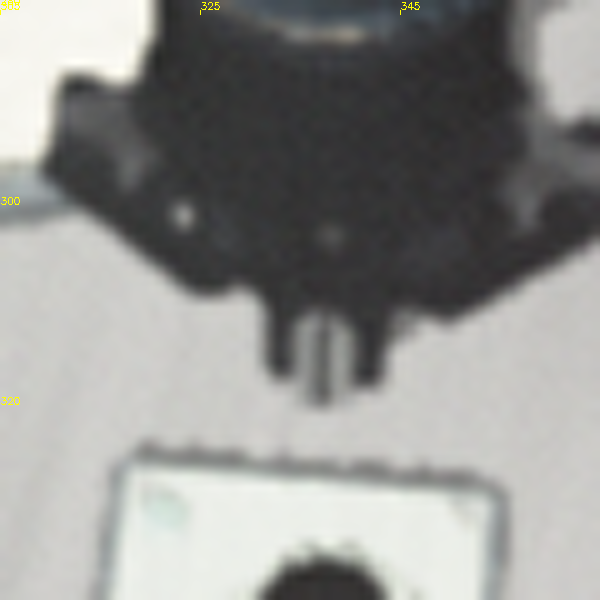

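The knob reads 166.7° and the pointer -14.5°, against the mark at -13.7°, so the pointer is within about 1.3 mm. The fingertip shows at side (336.7,319), about 7 px above the expected (337,326). I'll check that against depth before pressing.

```bash
python3 - <<'E'
from h import *
from cell import r
print(r.current_tool_pos(),r.current_ee_rot(),r.finger_overhang)
d=np.load("side4.npz");T=d["camera_from_world"]
for u,v in[(337,313),(337,316),(335,317),(338,317),(337,318),(337,319),(333,316),(341,316),(337,322)]:
    z=d["depth"][v,u]; print(u,v,z, (T[:3,:3].T@(np.array([(u-d["cx"])/d["fx"]*z,(v-d["cy"])/d["fy"]*z,z])-T[:3,3])).round(4))
E
```

```text
[0.45160169 0.29907391 0.16019476] [6.72168436e-01 7.40398234e-01 1.40027340e-04 1.69734544e-04] 0.022
337 313 1.1940494 [0.45   0.3092 0.2091]
337 316 1.2022101 [0.4498 0.3098 0.1978]
335 317 1.2040504 [0.454  0.3115 0.1949]
338 317 1.2028912 [0.4473 0.3106 0.1958]
337 318 1.2080363 [0.4497 0.31   0.19  ]
337 319 1.2132343 [0.4499 0.309  0.184 ]
333 316 1.2092036 [0.4593 0.3081 0.192 ]
341 316 1.2121756 [0.4421 0.3025 0.1892]
337 322 1.4188616 [0.471  0.2067 0.0026]
```

Depth puts the tips near z=0.18 where 0.138 is expected. I'll take a fresh picture to see whether the arm was still settling.

```bash
python3 - <<'E'
from h import *
from cell import r,optics
print(r.current_t(),r.current_tool_pos(),np.abs(r.current_qvel()).max())
r.sleep(.3); print(r.current_tool_pos())
d=optics.get_image("side");T=d["camera_from_world"]; np.savez("side5.npz",**d)
crop(d,305,280,60,60,10,"pics/p5tip.png")
p=r.current_tool_pos()
for dz in(.022,0,-.02): print(dz,proj(d,[p[0],p[1]+.011,p[2]-dz]))
for v in range(312,336,2):
    u=337; z=d["depth"][v,u]; print(u,v,z, (T[:3,:3].T@(np.array([(u-d["cx"])/d["fx"]*z,(v-d["cy"])/d["fy"]*z,z])-T[:3,3])).round(4))
E
```

```text
13.0833 [0.45160169 0.29907391 0.16019476] 0.003554689766025
[0.45104424 0.29977604 0.16015239]
0.022 (np.float64(336.2682572848305), np.float64(330.2677345292292))
0 (np.float64(336.3134679475025), np.float64(325.2538101020058))
-0.02 (np.float64(336.35564741548365), np.float64(320.5760493186233))
337 312 1.1903015 [0.4499 0.3095 0.2138]
337 314 1.1969478 [0.4499 0.3093 0.2052]
337 316 1.2017527 [0.4497 0.31   0.1982]
337 318 1.209562 [0.4499 0.3092 0.1886]
337 320 1.213299 [0.4495 0.3106 0.1825]
337 322 1.4206537 [0.4712 0.2058 0.0011]
337 324 1.4146234 [0.4697 0.2128 0.0029]
337 326 1.417371 [ 0.4691  0.2153 -0.0029]
337 328 1.3556917 [0.4617 0.2509 0.0472]
337 330 1.356361 [0.4609 0.2543 0.0433]
337 332 1.352993 [0.4598 0.2597 0.043 ]
337 334 1.3455864 [0.4582 0.2672 0.0462]
```

View pics/p5tip.png

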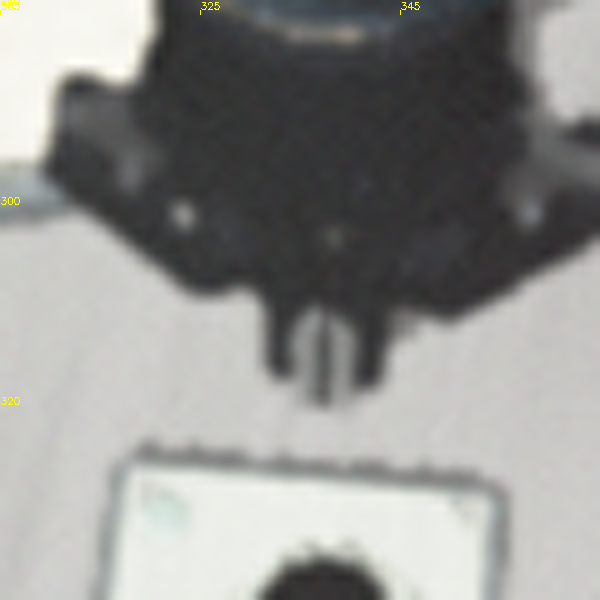

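The fresh picture agrees with the last one. The tip is horizontally right, at x≈0.450 with its front face at y≈0.310, but it sits about 40 mm higher than TCP minus overhang predicts. I won't trust the tip height, so I'll do a guarded descent on force, watching the ring meanwhile.

```bash
cat > press.py <<'E'
from h import *
from cell import r,optics
import sys
X,Y=.4512,.3008
def fz(): return np.mean([r.current_contact_force()[2] for _ in range(3)])
b=fz(); z=.16; r.move_linear([X,Y,.105],vel=.06); z=.105; log=[]
hit=None
while z>.03:
    z-=.0015; r.move_linear([X,Y,z],vel=.02); f=r.current_contact_force(); F=f[2]-b; log.append((round(z,4),round(float(r.current_tool_pos()[2]),4),round(float(F),1)))
    if F>2.5 and hit is None: hit=z
    if F>3: 
        break
print(r.current_t(),"base",b,log[-8:],f)
d=optics.get_image("side"); np.savez("side6.npz",**d); crop(d,295,285,80,75,8,"pics/p6.png")
E
python3 press.py
```

```text
24.0 base 0.2784586355367035 [(0.0585, 0.0584, 0.2), (0.057, 0.0569, 0.1), (0.0555, 0.0554, -0.5), (0.054, 0.0539, -0.2), (0.0525, 0.0526, 0.5), (0.051, 0.0511, 2.4), (0.0495, 0.0496, 2.8), (0.048, 0.048, 4.2)] [1.13070932 0.6340538  4.50278961]
```

View pics/p6.png

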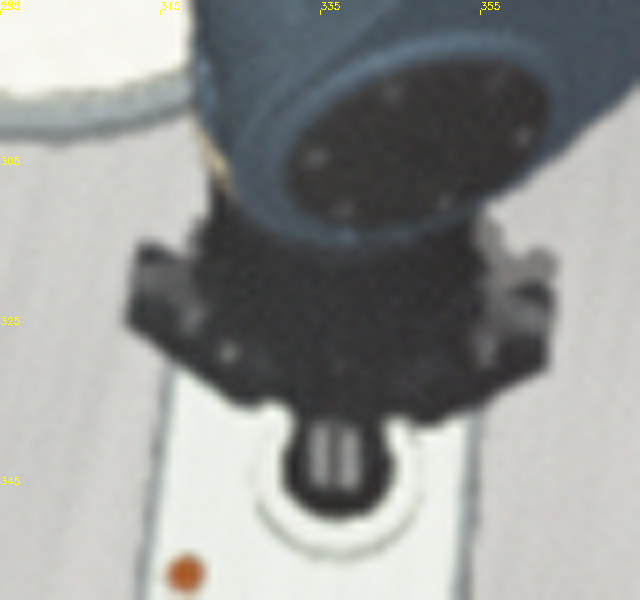

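Contact came at TCP z≈0.0515, with the force growing like a spring, and the picture shows the fingertip centred on the black cap at (336.5,343). Next I press to the stop, release and retreat.

```bash
python3 - <<'E'
from h import *
from cell import r,optics
X,Y=.4512,.3008; z=.048; log=[]
while z>.040:
    z-=.001; r.move_linear([X,Y,z],vel=.02); f=r.current_contact_force(); log.append((round(z,4),round(float(r.current_tool_pos()[2]),4),round(float(f[2]),1)))
    if f[2]>15: break
r.sleep(.3); print(log,np.round(r.current_contact_force(),1),r.current_tool_pos())
d=optics.get_image("side"); np.savez("side7.npz",**d)
r.move_linear([X,Y,.13],vel=.08)
r.move_linear([X-.05,Y+.0,.2],vel=.15)
r.sleep(.3); print(r.current_t(),np.round(r.current_contact_force(),1))
for n in("side","top"):
    d=optics.get_image(n); np.savez(f"{n}8.npz",**d)
    crop(d,*((245,225) if n=="side" else (235,155)),*((60,50) if n=="side" else (110,100)),13 if n=="side" else 6,f"pics/p8{n}.png")
    cv2.imwrite(f"pics/p8{n}full.png",d["pixels"][:,:,::-1])
E
```

```text
[(0.047, 0.047, 5.0), (0.046, 0.0464, 9.2), (0.045, 0.0462, 20.3)] [-4.3 -2.  19.7] [0.45142945 0.30092239 0.04619677]
27.3917 [ 0.4  0.8 -0.1]
```

View pics/p8top.png

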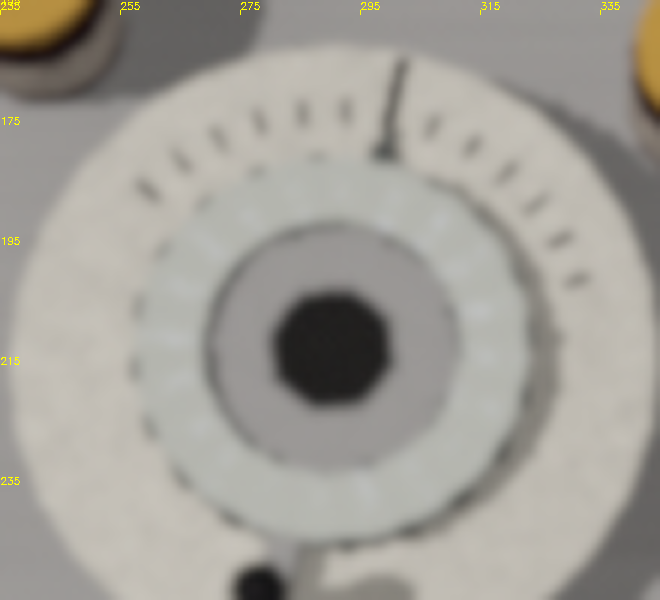

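View pics/p8sidefull.png

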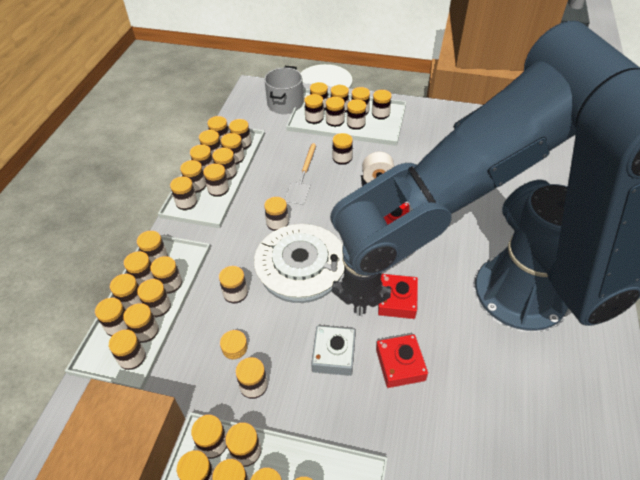

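View pics/p8topfull.png

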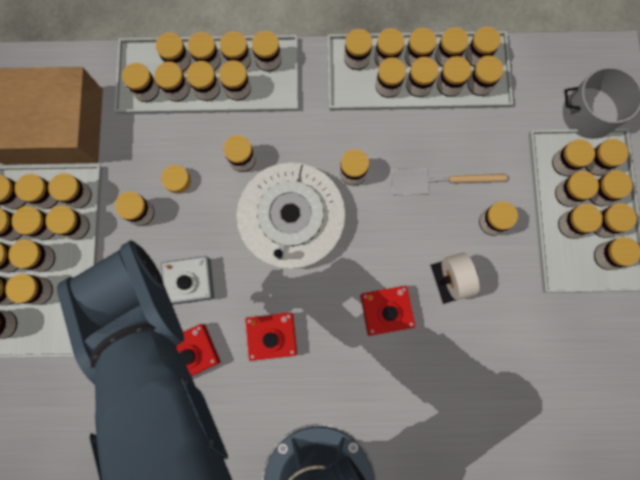

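The force shows the cap's spring (4.7 N near the end) and then a hard stop at TCP 0.0462, about 6.8 mm after contact. I'll cross-check the travel optically and check the bystanders.

```bash
python3 - <<'E'
from h import *
ims=[]
for n in("side0","side6","side7","side8"):
    d=np.load(n+".npz"); g=d["pixels"][:,:,:].max(2).astype(float)
    # subpixel bottom edge of cap, cols 333..341
    e=[]
    for u in range(334,341):
        col=g[344:358,u]; k=np.argmax(col>120); e.append(344+k-1+(120-col[k-1])/(col[k]-col[k-1]))
    print(n,"edge row",np.round(np.mean(e),2))
    ims.append(cv2.resize(d["pixels"][325:365,315:360,::-1],None,fx=8,fy=8,interpolation=cv2.INTER_CUBIC))
cv2.imwrite("pics/cmp.png",np.vstack([np.hstack(ims[:2]),np.hstack(ims[2:])])[:600])
d=np.load("side0.npz"); P=[.4508,.3002]; print("expect rows", proj(d,[P[0],P[1]+.018,.068])[1],proj(d,[P[0],P[1]+.018,.061])[1])
# bystanders change
a=np.load("top0.npz")["pixels"].astype(int);b=np.load("top8.npz")["pixels"].astype(int)
for nm,(u,v) in dict(jA=(238,152),jB=(354,166),jC=(131,208),jD=(502,218),lids=(175,179),spat=(410,181),spat2=(480,179)).items():
    print(nm,np.abs(a-b)[v-16:v+16,u-16:u+16].mean().round(1))
E
```

```text
side0 edge row 349.05
side6 edge row 346.23
side7 edge row 346.9
side8 edge row 348.99
expect rows 348.01467052914785 349.45085942884026
jA 6.7
jB 6.7
jC 6.5
jD 6.6
lids 7.0
spat 8.0
spat2 7.8
```

View pics/cmp.png

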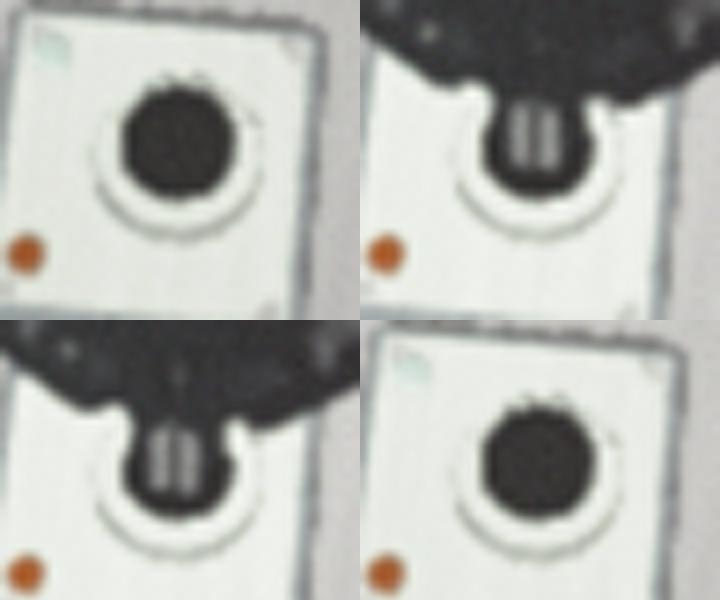

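```bash
python3 - <<'E'
from h import *
D={n:np.load(n+".npz") for n in("side0","side6","side7","side8")}
for n,d in D.items():
    T=d["camera_from_world"]; P=[]
    for v in (346,347,348):
        for u in range(333,342):
            z=d["depth"][v,u]; P.append(T[:3,:3].T@(np.array([(u-d["cx"])/d["fx"]*z,(v-d["cy"])/d["fy"]*z,z])-T[:3,3]))
    P=np.array(P).reshape(3,9,3); Q=np.array([P[:,:,2]]);print(n,"cap z by row",np.round(np.median(P[:,:,2],axis=1),4))
    z=P=None
    r_=d["depth"][338:346,330:333]; print("   left flank depth med",np.median(d["depth"][341:346,330:332]).round(4),"right",np.median(d["depth"][341:346,341:343]).round(4))
E
```

```text
side0 cap z by row [0.0694 0.0683 0.0652]
   left flank depth med 1.3061 right 1.3061
side6 cap z by row [0.0629 0.0641 0.0634]
   left flank depth med 1.3102 right 1.2966
side7 cap z by row [0.0625 0.0616 0.0622]
   left flank depth med 1.3106 right 1.2959
side8 cap z by row [0.0677 0.067  0.0634]
   left flank depth med 1.3045 right 1.3019
```

The depth readings agree. The cap went from about 0.068 to 0.062 at the stop and came back to about 0.067. The pointer is still on the mark, the bystanders haven't moved, and the arm is clear, so I'm handing in.

```bash
python3 - <<'E'
from cell import r
print(r.current_t(),r.current_contact_force(),r.current_tool_pos()); r.hand_in(); print(r.current_t())
E
```

```text
27.4917 [-0.78446195 -0.18912348  0.40063476] [0.40125451 0.30071957 0.19969826]
the job is handed in; nothing more can be done
the job is handed in; nothing more can be done
```

I set the ring, pressed and released the start button on the grey box, and handed the job in at 27.5 s. With shut fingertips I pushed the lever about 56° anticlockwise, until the pointer was on the long mark.

**Pointer:** it measured about -14.5°, against -13.7° for the mark. That is 1–1.5 mm, inside the 5 mm limit, and the picture taken after the press shows it still there.

**Button press:** the force rose like a spring to about 5 N, then hit a hard stop at 20 N. That came roughly 6–7 mm after first contact, and I held it there for 0.3 s. Depth readings put the cap at about 0.068 m before, 0.062 m pressed and 0.067 m after release, with roughly 1 mm of noise.

**Surroundings:** the jars, lids and spatula look unmoved in before-and-after pictures, and the arm was clear with about zero force when I handed in.

**Checks that disagreed or failed:**
- **Fingertip height:** the tips were about 40 mm higher than the reported TCP height and `r.finger_overhang` imply, so I pressed by force rather than by height. The lever push had already been made, so the fingers met the lever higher up than I had planned.
- **Cap edge in the picture:** I tried to confirm the button's travel from the cap's edge as well. The fingers hid too much of it to tell, so full travel rests on the force and depth readings.

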